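# Refit the lane stop and load a clip bin through the check flap

## Robot

A 6-joint arm with a two-finger parallel gripper is mounted at the origin on a cart in front of the work surface, level with it; the furniture and walls round the work are solid. World frame = base frame: x ahead of the robot, y to its left, z up, the work surface at z = 0. Lengths are in m, angles in rad, forces in N, time in s.
With the tool pointing down it reaches from about 0.3 to 0.825 m from the base axis. Payload 5.4 kg.
Tool frame: the origin (TCP) lies at the very end of the fingers, on their centre line; the grasp point (between the pads) lies 19 mm behind it; z points along the fingers, y is the direction in which the jaws open and shut (so a half turn about z gives the same grasp; the last joint's range is limited). The gripper opens to 92 mm and grips with 3 to 60 N. Pads are 20 mm wide; open, the fingers measure 128 mm over their backs; the gripper's body (75 mm by 189 mm) begins 69 mm behind the grasp point.
Start: joints at [1.126, 0.158, 1.597, -0, 1.386, -0.21], TCP at [0.134, 0.559, 0.215] pointing down, gripper open.
Joint ranges: [-2.91, 2.91], [-0.94, 2.29], [0.18, 2.7], [-1.29, 4.43], [0.17, 2.64], [-3, 3]. Speed limits (rad/s): [2.57, 2.57, 3.14, 3.14, 3.14, 3.14].

## Interface

Orientations are given as a rotation vector (axis times angle).
In Python, from plant import sensors, camera, calibration, ctrl gives the robot as it stands.
- The arm moves only by the tool apply_moves, never from a script. Its argument "targets" is a list of rows, each a list of 6 numbers: the shift along the tool's x, y, z in cm, then the turn, a rotation vector about the tool's x, y, z in degrees. In form: [[dx, dy, dz, rx, ry, rz], ...]. A call has 1 to 10 rows; each row is the pose to reach, as a shift and turn from the pose commanded when the call began, along the tool's axes at that moment; what a row does not reach only later rows make up. A row lasts 1/8 s, in which the tool goes at most 62.5 mm and 10.7 degrees, less where a joint would pass 70% of its speed; a pose out of reach is approached as far as the arm can. A call with a gripper value outside its range is refused whole. "fingers" is the closure, from 0 (fully open) to 1 (shut), set as the call begins (left out, the last holds). The fingers move at their own pace and stop on an object; "newtons" is the grip in N (left out, the last holds). Time passes only in rows, so rows that repeat a pose let the fingers close. It gives the time, the measured TCP pose, the force and the opening at its end, in the units of the state.
- sensors.get_state(): the state, without advancing time (a new reading comes with each control period).
- camera(name): name is "scene" or "side" or "wrist"; returns (picture, depth): 400x640x3 uint8, red, green, blue; 400x640 float32, m along the optical axis (not along the pixel's ray), 0 where there is no reading.
- calibration(name): a dict with "fx", "fy", "cx", "cy" (pixels), "k1" (the pictures are not rectified: a ray, as slopes to the right and down, at radius r is drawn at 1 + k1 r^2 times it, then the intrinsics apply), "extrinsics" (4x4, takes a point from world to camera coordinates). Camera axes: x right, y up, looking along -z (the intrinsics and any distortion apply to the point x, -y, -z); pixel columns grow to the right and rows downward; lengths in m; the calibration is good to about 2 mm. A picture is of the moment at which its call begins: read the wrist's pose just before it. calibration takes no time and is no camera call; for the wrist camera it gives the pose at the moment of the call.
- ctrl.finish_job(): hands the job in, once; it reports no verdict.
The state is a dict: "time": time; "q": joint angles; "joint_vel": joint speeds; "joint_efforts": joint torques, N m; "ee_pos": TCP position; "tool_rot": TCP orientation; "wrist_force": force on the tool from outside, world axes, zero at the start; "moment": the same for the moment, N m; "opening": finger opening in m.
Only numpy, scipy, OpenCV 4.12 (cv2) and the standard library are available. Lean on these libraries where they do the work, as an engineer would, in place of code of your own. Each camera call takes 0.05 s, during which the arm holds its last target.

## Task

The end stop of the gravity lane has been taken out: pick it up, put its hammer head down through the slot of the cross strut at the foot of the lane, about the middle, until the collar sits on the lips, and give it a quarter turn so that the head catches under the lips. Then push the blue clip bin off the loading ledge so that it goes through the hinged flap, rolls down and comes to rest against the locked stop, with the flap fallen shut behind it. Leave the tape, glue bottle, cutters and screwdriver where they are.

Things in the scene. Friction and masses are not known exactly. Their poses are not given: they have to be found in the camera images.
- slot (a point): Middle of the slot of the bare aluminium cross strut at the foot of the lane, level with its lip tops, 57 mm above the bench. Fixed to the lane, sloping with it. Axes: x along the slot, across the lane; y down the slope (24 degrees); z out of the slot, square to the slope (24 degrees off vertical, leaning down the lane). Nothing stands beside or below the strut.
- strut: The cross strut, 150 mm long, 45 wide, 41 high, black end caps; same origin and axes as slot. The slot is 22 wide over the whole length; the lips are 2.5 thick with edges turned down to 7 below the top; inside, the channel is 40 wide, 38 deep. Up the slope, the lane's 18 mm high side guides end 43 mm from here; the flap's posts stand 180 to 210 mm from here.
- stop_grip (a point): Middle of the yellow grip blade of the loose lane stop (0.13 kg), standing upright on its steel head on the bench. Blade 14 mm thick (x), 46 broad (y), 49 high (z), this point at its centre, 46 above the underside of the head. Seated in the strut (collar on the lips) this point is 28 above slot. A half turn about z makes no difference.
- stop: Lane stop; origin at the underside of its head, axes as the blade. Upward: head 34 mm long (x), 16 wide (y), 8 thick; neck 18 across, 10 long; collar 34 across, 3 thick; blade. The head passes the slot only with x along the slot; seated, it turns freely either way, 3 mm of play; x down the slope (blade broad across the lane) locks it.
- bin_centre (a point): Middle of the blue open bin of black clips, 100 mm wide (x), 110 long (y), 50 high, 0.2 to 0.42 kg; this point is 25 above its underside. The low wall (+y, 30 high) faces down the lane; the rear wall (-y) is 50 high. It stands on the level ledge. Resting against the locked stop, its middle is about 62 up the slope from slot and 31 above it, square to the slope.
- clip_bin: The same bin; origin 11 mm below the middle of its underside, same axes. Pushed until its middle is about 25 mm past the ledge's edge, it tips on to the lane's braking wheels, rolls through the flap and on down by itself at about 0.2 m/s; friction holds it on the ledge before that.
- ledge_edge (a point): Middle of the edge where the level grey ledge ends and the slope begins, at the ledge's top, 172 mm above the bench. Axes: x across, y level down the lane, z up. It is 136 wide, reaches 140 back (-y), open at its back; its edge is a row of wheels. Guides 18 high, 115 apart, keep the bin straight. The flap's hinge rod lies 93 ahead and 26 higher: the bin tips before it meets it.
- flap (a joint): The orange check flap, 106 mm wide and 60 long, hinged on the rod above the upper part of the slope; rad. 0 = hanging plumb and shut; it swings only down the lane, grows as a bin pushes it open (to 1.5) and falls shut by its weight once the bin has passed. Its posts end 207 mm above the bench; nothing on the lane but the bin (222) is higher.
- tape: Bystander: roll of blue tape lying flat, 92 across, 24 high; origin centre of its underside.
- glue: Bystander: white glue bottle with red nozzle, upright, 42 across, 119 high; origin centre of its underside.
- nipper: Bystander: side cutters with blue handles lying flat, 62x140x16; origin centre of the underside.
- driver: Bystander: yellow-handled screwdriver lying flat, 29x189x28; origin centre of the underside.
Not all that is in view belongs to the job. Several things look just like the stop: the one meant starts farthest to the robot's left.

How it is judged:
On the way, in this order (a step that is already met when the one before it is completed fails the run):
1. the stop's head is down in the slot, collar on the lips (z of stop_grip in the frame of slot between 0.02 and 0.034 m and x of stop_grip in the frame of slot between -0.03 and 0.03 m and y of stop_grip in the frame of slot between -0.008 and 0.008 m and angle between the z axis of stop_grip and the z axis of slot, either way round below 0.2 rad and angle between the x axis of stop_grip and the x axis of slot, either way round below 0.5 rad), for 0.1 s.
2. the stop has been turned a quarter turn in the slot (z of stop_grip in the frame of slot between 0.02 and 0.034 m and x of stop_grip in the frame of slot between -0.03 and 0.03 m and y of stop_grip in the frame of slot between -0.008 and 0.008 m and angle between the z axis of stop_grip and the z axis of slot, either way round below 0.2 rad and angle between the x axis of stop_grip and the y axis of slot, either way round below 0.35 rad), for 0.2 s.
3. the bin goes through the flap, with the stop locked (all of step 2 and value of joint flap above 0.35 rad and y of bin_centre in the frame of slot between -0.2 and -0.08 m and z of bin_centre in the frame of slot between 0.015 and 0.06 m), for 0.04 s.
At the end, for the whole second after the job is handed in: Stop seated: grip 20-34 mm over the slot, within 30 mm of its middle, 8 mm across, square to 0.2 rad, head within 0.35 rad of down-slope. Bin at rest on the wheels against it: middle 48-78 mm up-slope of the slot, 20-45 mm over it, within 20 mm of lane middle. Flap under 0.1 rad (all of step 2 and y of bin_centre in the frame of slot between -0.078 and -0.048 m and x of bin_centre in the frame of slot between -0.02 and 0.02 m and z of bin_centre in the frame of slot between 0.02 and 0.045 m and value of joint flap below 0.1 rad and linear speed of each of clip_bin, stop below 0.02 m/s); the robot touches nothing.
It fails at once if the bin falls off the lane (height (world z) of bin_centre below 0.075 m or angle between bin_centre's own z axis and vertical above 0.9 rad).
It fails at once if a bystander is shifted more than 30 mm (distance of any of tape, glue, nipper, driver from where it was at the start of the episode above 0.03 m).
It also fails if it takes over 72 s, if anything falls off the work surface, if the arm or the gripper's body presses on something with over 40 N, if the wrist force passes 120 N, or if a joint passes its speed limit or range.

## Working session

There is one attempt and no reset: what is moved stays moved. The work goes in short steps, Python scripts to look and compute and a tool call to move; the robot and the scene stay as the last step left them, time stands still between calls to the robot, and variables do not carry over. Pictures are saved under pics/ and viewed, and the job is handed in when it is done.

Besides the shell and the picture viewer there is one more tool, called as a command line: name --pt "numbers of a row" for each row, then --argument value for the rest. apply_moves: Moves the arm, as the interface text tells. Its arguments: {"type":"object","properties":{"targets":{"type":"array"},"fingers":{"type":"number"},"newtons":{"type":"number"}},"required":["targets"]}

```bash
ls; mkdir -p pics
python3 - <<'E'
from plant import sensors, camera, calibration
import cv2,numpy as np
s=sensors.get_state(); print(s)
for n in ("scene","side","wrist"):
    c=calibration(n); p,d=camera(n); cv2.imwrite(f"pics/{n}0.png",p[:,:,::-1]); np.savez(f"{n}0.npz",p=p,d=d,E=c["extrinsics"],K=[c["fx"],c["fy"],c["cx"],c["cy"],c["k1"]]); print(n,c)
E
```

```text
pics
{'time': 0.0, 'q': array([ 1.12591332e+00,  1.59060525e-01,  1.59822398e+00, -4.33540784e-06,
        1.38620377e+00, -2.10109307e-01]), 'joint_vel': array([-0.00163065, -0.00018736, -0.00086162, -0.00093749, -0.00063079,
       -0.00023106]), 'joint_efforts': array([-1.33162772e-03, -3.85565329e+01, -3.22110629e+01,  6.99840859e-02,
        3.76504962e-02, -1.39845356e-04]), 'ee_pos': array([0.13350867, 0.55863931, 0.21361662]), 'tool_rot': array([-3.67862967e-01, -3.11936976e+00,  2.82099059e-03]), 'wrist_force': array([-0.10424945, -0.33316126, -0.13083316]), 'moment': array([ 0.05318683,  0.006054  , -0.00747646]), 'opening': 0.09188584391509487}
scene {'fx': 396.5357868145258, 'fy': 396.5357868145258, 'cx': 322.92912670641687, 'cy': 197.28591564777295, 'k1': -0.04467837144474958, 'extrinsics': array([[ 0.76576845, -0.64308642,  0.00620711, -0.4010178 ],
       [ 0.48971498,  0.58934006,  0.64253991, -0.32925957],
       [-0.41686679, -0.48899708,  0.76622708, -1.00596114],
       [ 0.        ,  0.        ,  0.        ,  1.        ]])}
side {'fx': 516.6316466671425, 'fy': 516.6316466671425, 'cx': 319.9770069253258, 'cy': 200.00073902787884, 'k1': 0.033384535411572096, 'extrinsics': array([[ 0.00709189, -0.9998943 ,  0.01269193, -0.004888  ],
       [ 0.78376042,  0.01344041,  0.62091784, -0.47171824],
       [-0.62102279,  0.00554395,  0.7837729 , -1.40154812],
       [ 0.        ,  0.        ,  0.        ,  1.        ]])}
wrist {'fx': 288.2236136388107, 'fy': 288.2236136388107, 'cx': 321.9771779868431, 'cy': 201.797973546459, 'k1': -0.01453834907575905, 'extrinsics': array([[ 0.23225392,  0.97265453, -0.00113022, -0.57366677],
       [-0.93885749,  0.22387979, -0.2615807 ,  0.02956788],
       [-0.25417462,  0.06181426,  0.96518095, -0.39092239],
       [ 0.        ,  0.        ,  0.        ,  1.        ]])}
```

View pics/scene0.png

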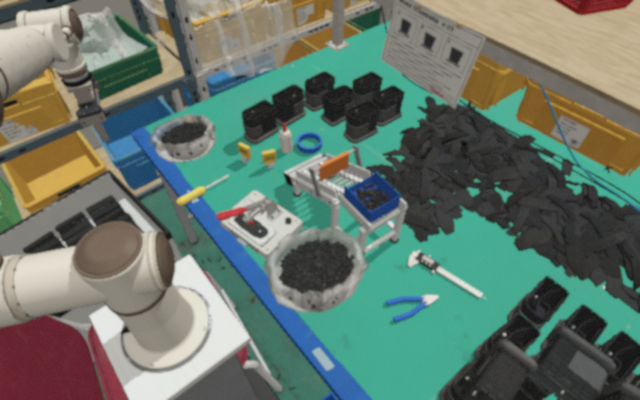

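View pics/side0.png

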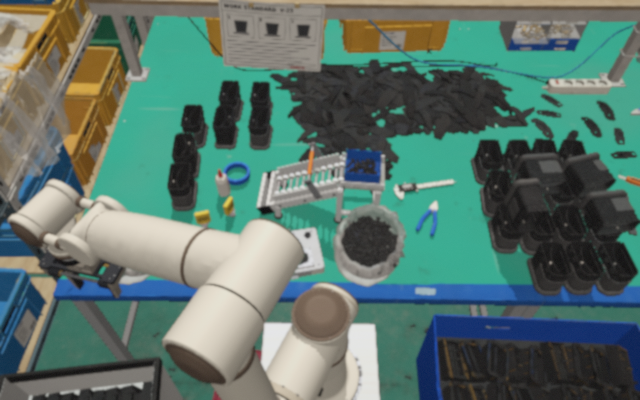

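View pics/wrist0.png

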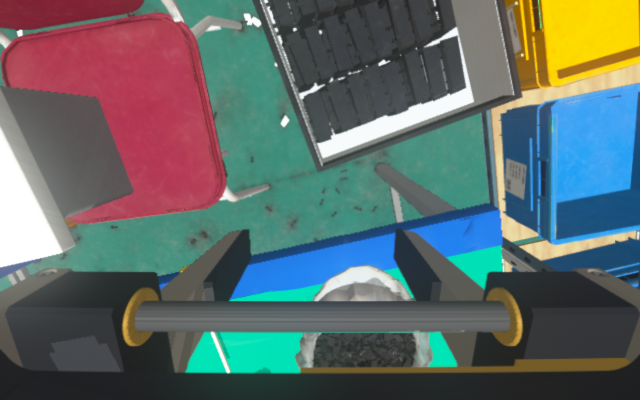

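Scene and side show the lane sloping to the robot's left (+y): the bin at side (365,168), the strut at about (265,190), and yellow stops at (203,216) and (228,205). I'll measure these.

```bash
cat > h.py <<'E'
import cv2,numpy as np
def load(f):
    z=np.load(f); return z["p"],z["d"],z["E"],z["K"]
def rays(K,uv):
    fx,fy,cx,cy,k1=K; uv=np.asarray(uv,float).reshape(-1,1,2)
    A=np.array([[fx,0,cx],[0,fy,cy],[0,0,1]])
    return cv2.undistortPoints(uv,A,np.array([k1,0,0,0.])).reshape(-1,2)
def pts(E,K,uv,depth):
    r=rays(K,uv); c=np.c_[r[:,0],-r[:,1],-np.ones(len(r))]*np.asarray(depth).reshape(-1,1)
    return (c-E[:3,3])@E[:3,:3]
def plane(E,K,uv,z):
    r=rays(K,uv); c=np.c_[r[:,0],-r[:,1],-np.ones(len(r))]@E[:3,:3]
    o=-E[:3,:3].T@E[:3,3]
    return o+c*((z-o[2])/c[:,2])[:,None]
def proj(E,K,P):
    P=np.atleast_2d(P); c=P@E[:3,:3].T+E[:3,3]; x=c[:,0]/-c[:,2];y=-c[:,1]/-c[:,2]; s=1+K[4]*(x*x+y*y)
    return np.c_[K[0]*x*s+K[2],K[1]*y*s+K[3]]
def cloud(f):
    p,d,E,K=load(f); v,u=np.mgrid[0:400,0:640]
    return p,d,pts(E,K,np.c_[u.ravel(),v.ravel()],d.ravel()).reshape(400,640,3)
E
python3 - <<'E'
from h import *
for n in("scene","side"):
    p,d,X=cloud(n+"0.npz")
    hsv=cv2.cvtColor(p,cv2.COLOR_RGB2HSV)
    for nm,lo,hi in(("yellow",(20,120,90),(35,255,255)),("orange",(5,150,120),(17,255,255)),("blue",(105,150,50),(125,255,255))):
        m=cv2.inRange(hsv,lo,hi)
        k,l,s,c=cv2.connectedComponentsWithStats(m)
        for i in range(1,k):
            if s[i,4]>15:
                q=X[(l==i)&(d>0)]
                if len(q)==0: continue
                md=np.median(q,0)
                if 0<md[0]<1.2 and -.8<md[1]<.9 and -.02<md[2]<.4: print(n,nm,c[i].round(),s[i],md.round(3),q.min(0).round(3),q.max(0).round(3))
    c=p[120:240,220:440] if n=="scene" else p[130:240,180:400]
    cv2.imwrite(f"pics/{n}zoom.png",cv2.resize(c[:,:,::-1],None,fx=3.6,fy=3.6,interpolation=cv2.INTER_CUBIC))
E
```

```text
scene yellow [244. 150.] [239 143  11  15 108] [0.485 0.375 0.053] [0.477 0.355 0.023] [0.496 0.398 0.072]
scene yellow [269. 156.] [263 150  12  13 132] [0.533 0.295 0.052] [0.513 0.286 0.021] [0.552 0.309 0.071]
scene yellow [190. 196.] [177 188  28  17 181] [0.25  0.333 0.021] [0.207 0.324 0.007] [0.301 0.351 0.028]
scene orange [334. 166.] [321 153  27  26 378] [0.589 0.032 0.174] [0.543 0.025 0.14 ] [0.638 0.039 0.204]
scene blue [160. 162.] [ 130  126   62   70 1056] [ 0.249  0.552 -0.001] [ 0.227  0.378 -0.621] [0.42  1.631 0.006]
scene blue [309. 142.] [298 133  23  20 202] [0.705 0.292 0.017] [0.658 0.251 0.001] [0.751 0.341 0.027]
scene blue [374. 197.] [345 171  56  50 940] [ 0.585 -0.138  0.198] [ 0.521 -0.188  0.018] [ 0.781 -0.013  0.224]
scene blue [277. 306.] [ 187  197  184  203 4526] [ 0.25  -0.145 -0.001] [ 0.215 -0.459 -0.761] [0.356 0.332 0.005]
scene blue [404. 300.] [387 297  34   8 130] [ 0.52  -0.341  0.011] [ 0.474 -0.37   0.007] [ 0.553 -0.318  0.017]
scene blue [409. 313.] [394 303  31  18 133] [ 0.497 -0.378  0.012] [ 0.457 -0.389  0.007] [ 0.545 -0.361  
[... 413 characters left out ...]
] [ 0.638 -0.075  0.229]
side blue [238. 173.] [224 163  25  21 176] [0.713 0.291 0.017] [ 0.66   0.253 -0.   ] [0.755 0.338 0.032]
side blue [423. 219.] [417 211  14  19  58] [ 0.52  -0.34   0.013] [ 0.476 -0.369  0.006] [ 0.554 -0.317  0.019]
side blue [434. 224.] [431 213   5  22  53] [ 0.496 -0.377  0.013] [ 0.455 -0.386  0.003] [ 0.546 -0.362  0.02 ]
side blue [125. 291.] [  54  279  142   22 2102] [ 0.243  0.557 -0.001] [-0.082  0.222 -0.03 ] [0.285 0.789 0.63 ]
side blue [294. 291.] [280 282  34  20 345] [ 0.255  0.077 -0.001] [ 0.227  0.018 -0.023] [0.283 0.117 0.008]
side blue [489. 295.] [ 338  283  302   24 4528] [ 0.244 -0.506 -0.001] [ 0.225 -0.969 -0.031] [ 0.289 -0.058  0.047]
```

View pics/scenezoom.png

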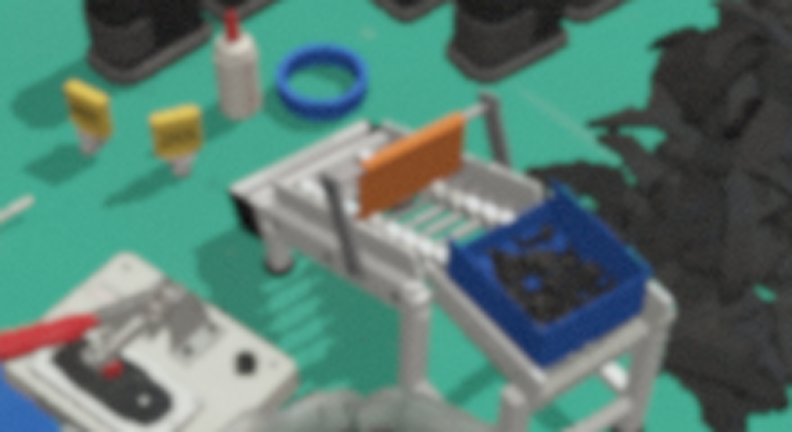

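View pics/sidezoom.png

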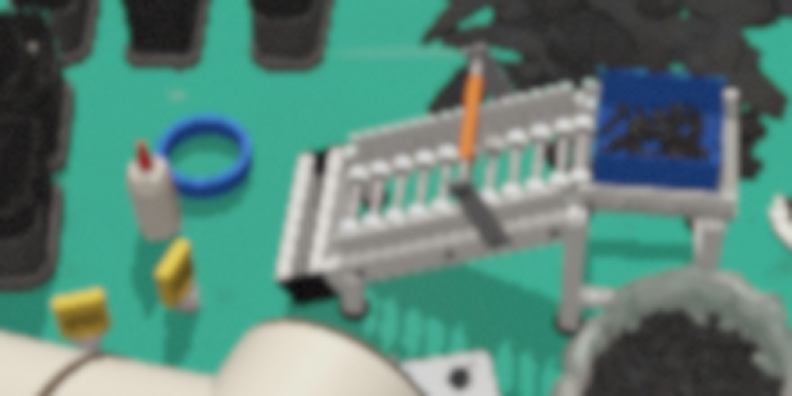

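The scene zoom shows the stop meant as the left yellow one (scene px 244,150; y=0.375). The flap is shut, the bin is on the ledge, and the strut is at the lane's left end. Now the lane's line.

Run:
```python
from h import *
img=[]
for n in("scene","side"):
    p,d,X=cloud(n+"0.npz")
    m=(d>0)&(X[...,2]>0.02)&(X[...,2]<.25)&(X[...,0]>.4)&(X[...,0]<.75)&(X[...,1]>-.25)&(X[...,1]<.42)
    P=X[m];C=p[m]
    # topdown 1mm, 1px
    im=np.zeros((350,670,3),np.uint8);o=np.argsort(P[:,2])
    ix=(P[o,0]-.4)*1000; iy=(.42-P[o,1])*1000
    for a,b,c in zip(ix.astype(int),iy.astype(int),C[o][:,::-1]): im[max(0,349-a-1):349-a+1,b:b+2]=c
    img.append(im)
    # orange flap line
    hsv=cv2.cvtColor(p,cv2.COLOR_RGB2HSV); f=m&(cv2.inRange(hsv,(5,150,120),(17,255,255))>0)
    q=X[f]; q=q[(abs(q[:,1]-.032)<.012)]; v=cv2.fitLine(q[:,:2].astype(np.float32),cv2.DIST_HUBER,0,.01,.01).ravel();print(n,"flap",v, q.min(0),q.max(0))
    b=m&(cv2.inRange(hsv,(105,150,50),(125,255,255))>0)&(X[...,2]>.205)&(X[...,1]<0)
    q=X[b];print(cv2.minAreaRect((q[:,:2]*1000).astype(np.float32)))
    # strut top: gray, z near slope
    g=m&(hsv[...,1]<60)&(X[...,1]>.15)&(X[...,1]<.26)&(X[...,2]>.04)&(X[...,0]<.69)
    q=X[g]; 
    print("strut",len(q),q.min(0).round(3),q.max(0).round(3))
    h,e=np.histogramdd(q[:,1:],bins=[np.arange(.15,.27,.01),np.arange(.03,.12,.01)]);print(h.astype(int))
cv2.imwrite("pics/top.png",np.vstack(img)[:600])
```

```text
scene flap [ 0.9973251  -0.07309334  0.5898316   0.03180642] [0.54339064 0.02528951 0.14018289] [0.6384209  0.03861966 0.20409706]
((575.6976318359375, -131.7749481201172), (106.46785736083984, 101.85554504394531), 84.79667663574219)
strut 352 [0.4  0.15 0.04] [0.678 0.208 0.095]
[[ 0  1 17 22  3  2  1  0]
 [ 0 11 32 59  0  0  0  0]
 [ 0  7 21 19  0  0  0  0]
 [ 0 27 10  0  0  0  0  0]
 [ 0 68 20  0  0  0  0  0]
 [ 0 29  3  0  0  0  0  0]
 [ 0  0  0  0  0  0  0  0]
 [ 0  0  0  0  0  0  0  0]
 [ 0  0  0  0  0  0  0  0]
 [ 0  0  0  0  0  0  0  0]
 [ 0  0  0  0  0  0  0  0]
 [ 0  0  0  0  0  0  0  0]]
side flap [ 0.99930376 -0.03731006  0.5984217   0.03183262] [0.54256929 0.02707157 0.19653819] [0.63851325 0.03839956 0.2113465 ]
((578.5510864257812, -128.9640655517578), (103.80473327636719, 109.84918975830078), 83.73802947998047)
strut 457 [0.519 0.15  0.041] [0.684 0.208 0.097]
[[ 0 35 32 32  8  5  4  0]
 [ 0 10 28 75  7  0  0  0]
 [ 0  9 16 36  0  0  0  0]
 [ 0 11 15  0  0  0  0  0]
 [ 0 35 55  0  0  0  0  0]
 [ 0 30 14  0  0  0  0  0]
 [ 0  0  0  0  0  0  0  0]
 [ 0  0  0  0  0  0  0  0]
 [ 0  0  0  0  0  0  0  0]
 [ 0  0  0  0  0  0  0  0]
 [ 0  0  0  0  0  0  0  0]
 [ 0  0  0  0  0  0  0  0]]
```

View pics/top.png

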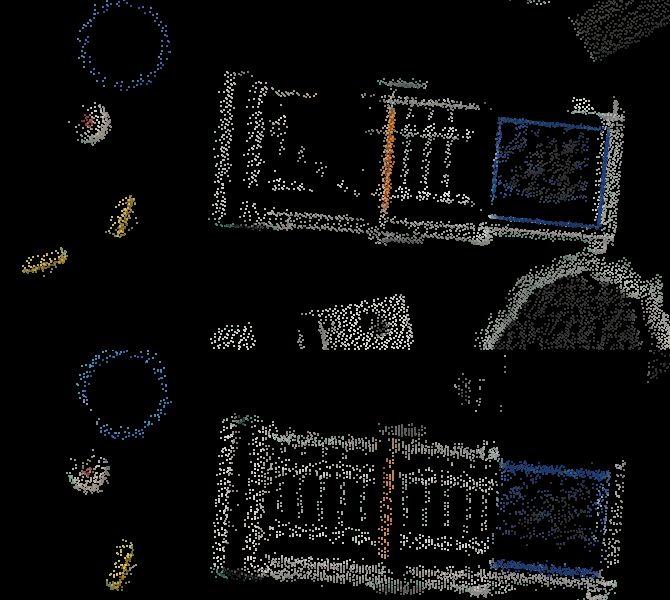

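```bash
cat >> h.py <<'E'
from scipy.spatial.transform import Rotation as Rn
def down(jaw_deg):
    a=np.radians(jaw_deg); y=np.array([np.cos(a),np.sin(a),0]); z=np.array([0,0,-1.]); return np.c_[np.cross(y,z),y,z]
def rel(p,R,p0=None,R0=None):
    from plant import sensors
    s=sensors.get_state()
    if p0 is None: p0=s["ee_pos"]
    if R0 is None: R0=Rn.from_rotvec(s["tool_rot"]).as_matrix()
    t=R0.T@(np.asarray(p)-p0)*100; r=np.degrees(Rn.from_matrix(R0.T@R).as_rotvec())
    print("shift cm",t.round(2),"rot deg",r.round(1),"t",round(s["time"],2)); return t,r
E
python3 - <<'E'
from h import *
for n in("scene","side"):
    p,d,X=cloud(n+"0.npz")
    hsv=cv2.cvtColor(p,cv2.COLOR_RGB2HSV); f=(cv2.inRange(hsv,(18,100,80),(36,255,255))>0)&(X[...,1]>.33)&(X[...,1]<.42)&(X[...,0]>.45)&(X[...,0]<.55)
    q=X[f]; t=q[q[:,2]>.062]; print(n,len(q),len(t),cv2.minAreaRect((t[:,:2]*1000).astype(np.float32)),cv2.minAreaRect((q[:,:2]*1000).astype(np.float32)))
rel([.485,.377,.2],down(19))
E
```

```text
scene 126 46 ((487.291015625, 376.3491516113281), (15.232647895812988, 45.362239837646484), 14.482660293579102) ((487.291015625, 376.3491516113281), (15.232647895812988, 45.362239837646484), 14.482660293579102)
side 154 56 ((485.5030517578125, 376.62286376953125), (19.61975860595703, 41.06625747680664), 12.657371520996094) ((513.2634887695312, 381.385986328125), (76.3415298461914, 40.514034271240234), 9.804208755493164)
shift cm [-38.41  -9.5    1.39] rot deg [-0.1  0.  57.5] t 0.15
```

apply_moves --pt "-38.4 -9.5 1.4 0 0 57" --pt "-38.4 -9.5 1.4 0 0 57" --pt "-38.4 -9.5 1.4 0 0 57" --pt "-38.4 -9.5 1.4 0 0 57" --pt "-38.4 -9.5 1.4 0 0 57" --pt "-38.4 -9.5 1.4 0 0 57" --pt "-38.4 -9.5 1.4 0 0 57" --pt "-38.4 -9.5 1.4 0 0 57" --pt "-38.4 -9.5 1.4 0 0 57" --pt "-38.4 -9.5 1.4 0 0 57"

```text
time: 1.4
ee_pos: [0.4837, 0.3786, 0.2008]
tool_rot: [-1.809, -2.568, -0.0]
wrist_force: [0.1, -0.3, -0.5]
opening: 0.0919
```

```bash
cat > snap.py <<'E'
import sys
from plant import sensors,camera,calibration
from h import *
def snap(n,tag):
    c=calibration(n); p,d=camera(n); cv2.imwrite(f"pics/{n}{tag}.png",p[:,:,::-1]); np.savez(f"{n}{tag}.npz",p=p,d=d,E=c["extrinsics"],K=[c["fx"],c["fy"],c["cx"],c["cy"],c["k1"]])
s=sensors.get_state();print(s["time"],s["ee_pos"].round(4),s["tool_rot"].round(3),s["q"].round(2),s["wrist_force"].round(1),s["opening"])
for n in sys.argv[2:]: snap(n,sys.argv[1])
E
python3 snap.py 1 wrist
```

```text
1.4 [0.4837 0.3786 0.2008] [-1.809 -2.568 -0.   ] [0.47 0.27 1.5  0.   1.38 0.12] [ 0.1 -0.3 -0.5] 0.09187111042642647
```

View pics/wrist1.png

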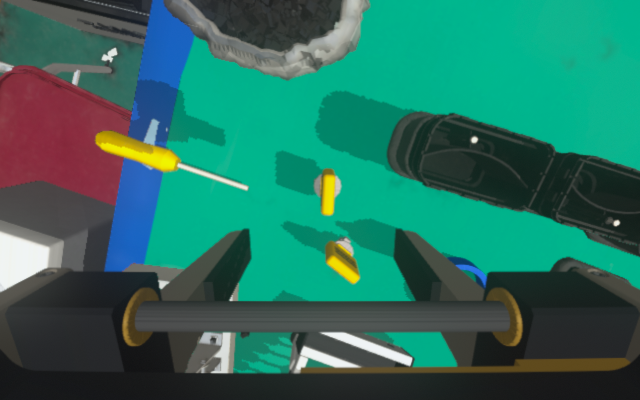

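The wrist view shows the target's blade at (328,190), the other stop at (343,262), and nothing yellow further left. Measuring its top at z=0.0705.

Run:
```python
from h import *
p,d,X=cloud("wrist1.npz");_,_,E,K=load("wrist1.npz")
hsv=cv2.cvtColor(p,cv2.COLOR_RGB2HSV); f=(cv2.inRange(hsv,(18,120,60),(36,255,255))>0)
f[:, :300]=0;f[:,360:]=0;f[:160]=0;f[225:]=0
q=X[f]; print(f.sum(),np.percentile(q,[2,50,98],axis=0).round(4))
t=(f)&(X[...,2]>.064); v,u=np.nonzero(t); P=plane(E,K,np.c_[u,v],.0705)
r=cv2.minAreaRect((P[:,:2]*1000).astype(np.float32));print(r)
r2=cv2.minAreaRect((X[t][:,:2]*1000).astype(np.float32));print(r2)
q=X[t][:,:2];c=q-q.mean(0);w=np.linalg.svd(c,full_matrices=False)[2][0];print("axis",w,np.degrees(np.arctan2(*w[::-1])))
cv2.imwrite("pics/w1z.png",cv2.resize(p[160:230,290:370,::-1],None,fx=7,fy=7))
```

```text
592 [[0.478  0.3582 0.0212]
 [0.4878 0.3825 0.0697]
 [0.5007 0.4022 0.0715]]
((488.60528564453125, 380.99090576171875), (13.89563274383545, 45.26854705810547), 19.65830421447754)
((480.718994140625, 404.2569274902344), (14.081735610961914, 96.06999206542969), 18.792814254760742)
axis [ 0.30374669 -0.95275283] -72.31722241466015
```

View pics/w1z.png

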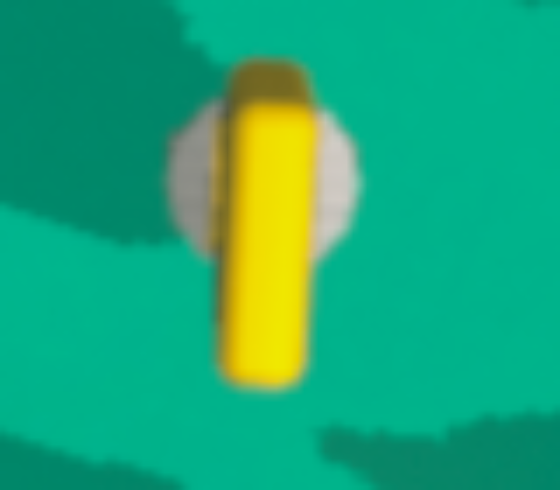

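Run:
```python
from h import *
rel([.488,.379,.035],down(19.7))
```

```text
shift cm [-0.1   0.4  16.58] rot deg [ 0. -0. -0.] t 1.45
```

apply_moves --pt "-0.1 0.4 5.5 0 0 0" --pt "-0.1 0.4 10 0 0 0" --pt "-0.1 0.4 13 0 0 0" --pt "-0.1 0.4 15 0 0 0" --pt "-0.1 0.4 16.6 0 0 0" --pt "-0.1 0.4 16.6 0 0 0" --fingers 0.3

```text
time: 2.2
ee_pos: [0.4887, 0.3778, 0.0339]
tool_rot: [-1.811, -2.566, 0.002]
wrist_force: [0.3, 0.1, 0.5]
opening: 0.0642
```

apply_moves --pt "0 0 0 0 0 0" --pt "0 0 0 0 0 0" --pt "0 0 0 0 0 0" --pt "0 0 0 0 0 0" --pt "0 0 0 0 0 0" --pt "0 0 0 0 0 0" --fingers 1 --newtons 25

```text
time: 2.95
ee_pos: [0.4893, 0.3779, 0.0346]
tool_rot: [1.812, 2.566, 0.0]
wrist_force: [0.5, -0.3, -0.1]
opening: 0.0141
```

```bash
cat >> h.py <<'E'
def slotR(yaw_deg):
    a=np.radians(yaw_deg); t=np.radians(24); dl=np.array([np.sin(a),np.cos(a),0]); ez=np.array([0,0,1.])
    sx=np.array([np.cos(a),-np.sin(a),0]); sz=np.cos(t)*ez+np.sin(t)*dl; sy=np.cross(sz,sx)
    return sx,sy,sz,np.c_[sy,sx,-sz]
E
python3 - <<'E'
from h import *
sx,sy,sz,R=slotR(5); print(sx,sy,sz)
rel([.489,.378,.17],down(19.7))
rel(np.array([.599,.182,.057])+.13*sz,R)
E
```

```text
[ 0.9961947  -0.08715574  0.        ] [ 0.07962073  0.91006914 -0.40673664] [0.03544943 0.40518889 0.91354546]
shift cm [  0.02  -0.02 -13.54] rot deg [ 0.  -0.  -0.2] t 2.95
shift cm [-17.32   5.98 -14.11] rot deg [  5.2 -23.6  24.2] t 2.95
```

apply_moves --pt "0 0 -5 0 0 0" --pt "0 0 -11 0 0 0" --pt "0 0 -15 0 0 0" --pt "0 0 -15 0 0 0"

```text
time: 3.45
ee_pos: [0.4914, 0.379, 0.1887]
tool_rot: [1.81, 2.563, 0.011]
wrist_force: [0.2, 0.2, -2.4]
opening: 0.0137
```

Run:
```python
from h import *
sx,sy,sz,R=slotR(5)
rel(np.array([.599,.182,.057])+.13*sz,R)
```

```text
shift cm [-17.35   5.73   1.32] rot deg [  5.6 -23.8  24.1] t 3.45
```

apply_moves --pt "-4 1.4 -1 1 -6 6" --pt "-8.5 2.9 -1 2.8 -12 12" --pt "-13 4.3 0 4 -18 18" --pt "-17.3 5.7 1.3 5.6 -23.8 24.1" --pt "-17.3 5.7 1.3 5.6 -23.8 24.1" --pt "-17.3 5.7 1.3 5.6 -23.8 24.1"

```text
time: 4.2
ee_pos: [0.5998, 0.2342, 0.1699]
tool_rot: [2.082, 1.913, -0.458]
wrist_force: [-0.2, -0.3, -1.3]
opening: 0.0142
```

```bash
python3 snap.py 2 wrist scene side
```

```text
4.2 [0.5998 0.2342 0.1699] [ 2.082  1.913 -0.458] [ 0.37  0.57  1.22 -0.37  1.56  0.5 ] [-0.2 -0.3 -1.3] 0.014196348011635319
```

View pics/wrist2.png

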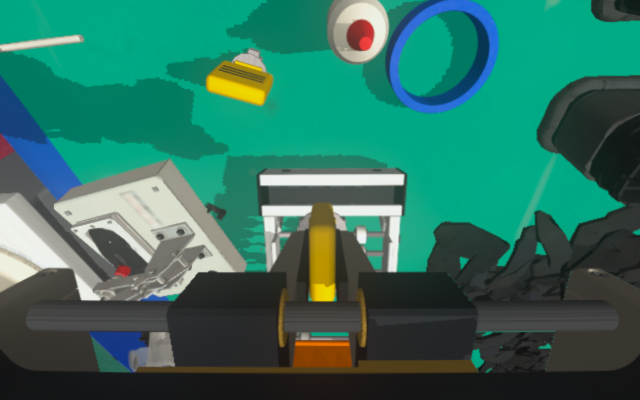

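View pics/scene2.png

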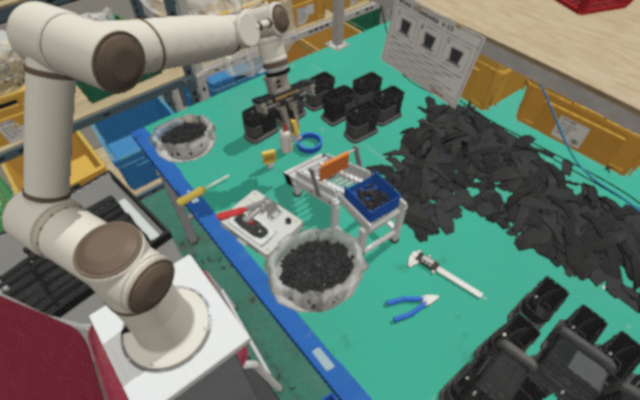

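The wrist view shows the strut at cols 258–405, with the dark slot between the lips at rows 186–205. The held blade is at (322,255). Measuring the slot's frame.

```bash
cat > slot.py <<'E'
import sys
from h import *
f=sys.argv[1]
p,d,X=cloud(f);_,_,E,K=load(f)
g=cv2.cvtColor(p,cv2.COLOR_RGB2GRAY).astype(int)
sx,sy,sz,R=slotR(5)
O=np.array([.599,.182,.057])
L=(X-O)@np.c_[sx,sy,sz]
m=(abs(L[...,0])<.09)&(abs(L[...,1])<.04)&(abs(L[...,2])<.008)&(g>120)&(d>0)
P=X[m]
c=P.mean(0);n=np.linalg.svd(P-c,full_matrices=False)[2][2];n*=np.sign(n[2])
r=(P-c)@n; k=abs(r)<.003; P=P[k];c=P.mean(0);n=np.linalg.svd(P-c,full_matrices=False)[2][2];n*=np.sign(n[2])
print("plane pts",len(P),"tilt",np.degrees(np.arccos(n[2])),"lean az",np.degrees(np.arctan2(n[0],n[1])),"L z off",((P-O)@sz).mean())
L=(P-O)@np.c_[sx,sy,sz]
# min/max y per x bin, split gap
for a in np.arange(-.08,.08,.01):
    q=np.sort(L[(L[:,0]>=a)&(L[:,0]<a+.01),1])
    if len(q)<6: continue
    gp=np.diff(q);i=gp.argmax();print(round(a+.005,3),len(q),"y",(q[0]*1e3).round(1),(q[i]*1e3).round(1),(q[i+1]*1e3).round(1),(q[-1]*1e3).round(1),"slot mid",((q[i]+q[i+1])*500).round(1), "outer mid",((q[0]+q[-1])*500).round(1))
print("x range",np.percentile(L[:,0],[0,1,99,100]).round(4))
E
python3 slot.py wrist2.npz;python3 - <<'E'
from h import *
p=cv2.imread("pics/wrist2.png")[150:310,230:430]
cv2.imwrite("pics/w2z.png",cv2.resize(p,None,fx=3.7,fy=3.7))
E
```

```text
plane pts 3209 tilt 23.434459209224855 lean az 4.240734066731766 L z off 0.0005997218760171648
-0.075 6 y -14.4 -11.0 20.6 22.7 slot mid 4.8 outer mid 4.1
-0.065 329 y -39.8 -9.7 12.0 23.6 slot mid 1.2 outer mid -8.1
-0.055 248 y -39.8 -9.4 12.9 23.7 slot mid 1.8 outer mid -8.0
-0.045 216 y -21.0 -9.6 12.9 23.9 slot mid 1.6 outer mid 1.4
-0.035 205 y -36.0 -9.7 13.1 24.0 slot mid 1.7 outer mid -6.0
-0.025 196 y -20.8 -9.2 13.2 24.1 slot mid 2.0 outer mid 1.6
-0.015 133 y -17.2 -9.3 13.2 24.2 slot mid 2.0 outer mid 3.5
-0.005 109 y 13.2 19.0 19.8 24.3 slot mid 19.4 outer mid 18.7
0.005 133 y -16.9 -9.0 13.5 24.3 slot mid 2.2 outer mid 3.7
0.015 203 y -20.6 -8.9 13.5 24.3 slot mid 2.3 outer mid 1.9
0.025 210 y -20.4 -8.8 13.7 24.5 slot mid 2.4 outer mid 2.1
0.035 236 y -36.3 -8.6 13.6 24.5 slot mid 2.5 outer mid -5.9
0.045 212 y -39.5 -8.5 13.6 24.7 slot mid 2.5 outer mid -7.4
0.055 202 y -19.1 -8.5 13.8 24.6 slot mid 2.6 outer mid 2.8
0.065 253 y -39.8 -8.2 13.8 24.9 slot mid 2.8 outer mid -7.5
0.075 318 y -40.0 -8.3 14.0 24.8 slot mid 2.8 outer mid -7.6
x range [-0.0704 -0.0687  0.0779  0.0794]
```

View pics/w2z.png

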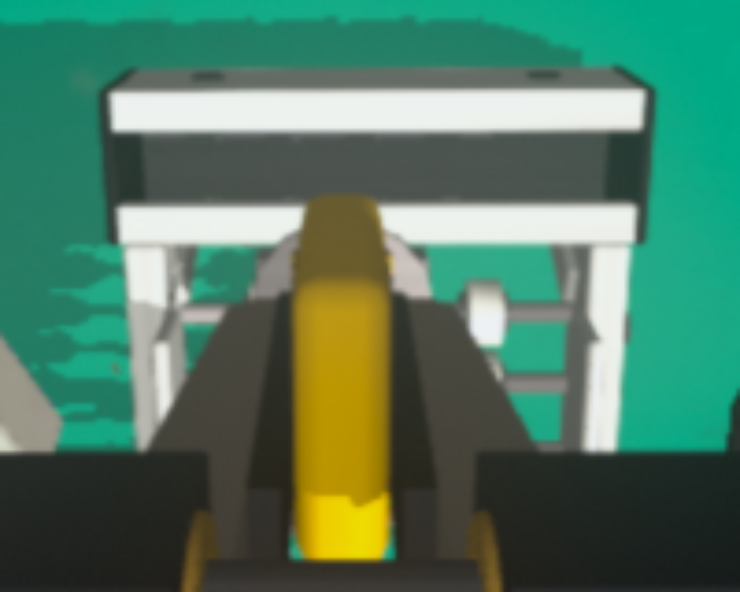

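Run:
```python
from h import *
p,d,X=cloud("wrist2.npz")
hsv=cv2.cvtColor(p,cv2.COLOR_RGB2HSV)
T=np.array([.5998,.2342,.1699]);R=Rn.from_rotvec([2.082,1.913,-.458]).as_matrix()
L=(X-T)@R
f=(cv2.inRange(hsv,(15,100,40),(38,255,255))>0); f[:195]=0;f[:,:290]=0;f[:,350:]=0;f&=(abs(L[...,1])<.02)
q=L[f]; print(len(q))
for a in np.arange(-.045,.03,.005):
    k=(q[:,2]>=a)&(q[:,2]<a+.005)
    if k.sum()>5: print(a.round(3),k.sum(),"x",np.percentile(q[k,0],[1,50,99]).round(4),"y",np.percentile(q[k,1],[1,50,99]).round(4))
# collar: bright grey near
g=(hsv[...,1]<70)&(hsv[...,2]>60)&(abs(L[...,0])<.03)&(abs(L[...,1])<.025)&(L[...,2]>0)&(L[...,2]<.03)
q=L[g];print("collar",len(q)); 
if len(q): print(np.percentile(q,[1,50,99],axis=0).round(4))
s=slotR(4.3); print(s)
```

```text
3090
-0.04 1049 x [-0.0179  0.003   0.0219] y [-0.0074 -0.0003  0.0064]
-0.035 1022 x [-0.0181  0.0064  0.0241] y [-0.0074 -0.0003  0.0064]
-0.03 80 x [0.0096 0.0239 0.0245] y [-0.0068 -0.      0.0067]
-0.025 74 x [0.0093 0.0238 0.0245] y [-0.0067  0.      0.0069]
-0.02 69 x [0.0093 0.0239 0.0244] y [-0.0072 -0.0003  0.0072]
-0.015 64 x [0.0188 0.024  0.0246] y [-0.007  -0.0003  0.0067]
-0.01 51 x [0.0177 0.0241 0.0245] y [-0.0071 -0.0003  0.007 ]
-0.005 51 x [0.0157 0.0241 0.0246] y [-0.0058 -0.0003  0.0069]
-0.0 40 x [0.0218 0.0241 0.0247] y [-0.0056  0.0004  0.0058]
0.005 22 x [0.013  0.0241 0.0245] y [-0.0051  0.0013  0.0077]
collar 285
[[ 0.0037 -0.0166  0.0024]
 [ 0.0086 -0.0071  0.0135]
 [ 0.023   0.0155  0.0275]]
(array([ 0.99718513, -0.07497873,  0.        ]), array([ 0.06849648,  0.91097395, -0.40673664]), array([0.0304966 , 0.40559173, 0.91354546]), array([[ 0.06849648,  0.99718513, -0.0304966 ],
       [ 0.91097395, -0.07497873, -0.40559173],
       [-0.40673664,  0.        , -0.91354546]]))
```

```bash
cat >> h.py <<'E'
SX,SY,SZ,SR=slotR(4.3)
_a=slotR(5); SO=np.array([.599,.182,.057])+.0045*_a[0]+.0022*_a[1]+.0003*_a[2]
E
python3 - <<'E'
from h import *
print(SO)
for h in (.055,.0173): rel(SO+h*SZ-.001*SY,SR)
E
```

```text
[0.60366868 0.18373151 0.05637924]
shift cm [0.02 0.78 7.15] rot deg [-0.6  0.2 -0.4] t 4.35
shift cm [ 0.03  0.82 10.92] rot deg [-0.6  0.2 -0.4] t 4.35
```

apply_moves --pt "0 0.8 3 -0.6 0.2 -0.4" --pt "0 0.8 6 -0.6 0.2 -0.4" --pt "0 0.8 7.1 -0.6 0.2 -0.4" --pt "0 0.8 7.1 -0.6 0.2 -0.4" --pt "0 0.8 7.1 -0.6 0.2 -0.4"

```text
time: 4.97
ee_pos: [0.6067, 0.205, 0.1086]
tool_rot: [2.071, 1.918, -0.438]
wrist_force: [0.8, 0.6, -1.9]
opening: 0.014
```

```bash
python3 snap.py 3 wrist
python3 - <<'E'
from h import *
p=cv2.imread("pics/wrist3.png")[130:310,210:450]
cv2.imwrite("pics/w3z.png",cv2.resize(p,None,fx=3.2,fy=3.2))
rel(SO+.0173*SZ-.001*SY,SR)
E
```

```text
4.975 [0.6067 0.205  0.1086] [ 2.071  1.918 -0.438] [ 0.33  0.59  1.31 -0.39  1.42  0.5 ] [ 0.8  0.6 -1.9] 0.014010867165688532
shift cm [ 0.06 -0.15  3.91] rot deg [ 0.1 -0.  -0.1] t 5.03
```

View pics/w3z.png

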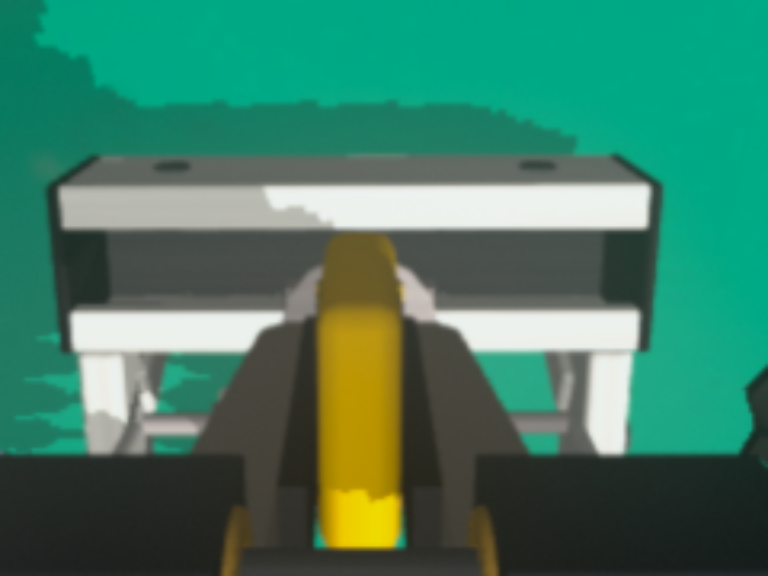

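The close view (zoom) shows the slot at rows 230–308 and the blade centred on the strut. I'll re-check the slot from here.

```bash
python3 slot.py wrist3.npz
python3 - <<'E'
from h import *
# predicted: slot origin re O frame
s=slotR(5);O=np.array([.599,.182,.057]);print(((SO-O)@np.c_[s[0],s[1],s[2]]).round(4))
E
```

```text
plane pts 4634 tilt 23.33874421493017 lean az 4.297685369785048 L z off 0.0005863777764357721
-0.065 515 y -39.8 -9.8 11.6 23.4 slot mid 0.9 outer mid -8.2
-0.055 406 y -39.8 -9.9 11.7 23.3 slot mid 0.9 outer mid -8.3
-0.045 316 y -21.2 -9.8 13.0 23.5 slot mid 1.6 outer mid 1.1
-0.035 311 y -21.2 -9.7 13.2 23.7 slot mid 1.8 outer mid 1.2
-0.025 297 y -21.0 -9.3 13.3 23.7 slot mid 2.0 outer mid 1.4
-0.015 195 y -13.1 -9.3 13.2 24.3 slot mid 1.9 outer mid 5.6
-0.005 182 y 13.3 15.4 15.9 24.4 slot mid 15.6 outer mid 18.8
0.005 167 y 13.5 13.8 14.2 24.6 slot mid 14.0 outer mid 19.0
0.015 168 y 13.6 16.4 17.2 24.7 slot mid 16.8 outer mid 19.2
0.025 207 y -12.7 -8.7 13.6 24.7 slot mid 2.4 outer mid 6.0
0.035 298 y -19.3 -8.3 13.6 24.8 slot mid 2.7 outer mid 2.7
0.045 329 y -19.3 -8.4 13.8 25.1 slot mid 2.7 outer mid 2.9
0.055 328 y -19.3 -8.4 13.9 25.1 slot mid 2.7 outer mid 2.9
0.065 408 y -39.9 -8.2 14.0 25.2 slot mid 2.9 outer mid -7.4
0.075 506 y -39.6 -7.9 12.9 25.4 slot mid 2.5 outer mid -7.1
x range [-0.0704 -0.0686  0.078   0.0794]
[0.0045 0.0022 0.0003]
```

apply_moves --pt "0.05 -0.1 1 0 0 0" --pt "0.05 -0.1 1.8 0 0 0" --pt "0.05 -0.1 2.4 0 0 0" --pt "0.05 -0.1 2.4 0 0 0"

```text
time: 5.52
ee_pos: [0.6035, 0.1945, 0.0838]
tool_rot: [2.072, 1.919, -0.444]
wrist_force: [-0.4, -0.3, -1.4]
opening: 0.0139
```

```bash
cat > st.py <<'E'
from h import *
from plant import sensors
s=sensors.get_state();d=s["ee_pos"]-SO;R=Rn.from_rotvec(s["tool_rot"]).as_matrix()
print("TCP in slot mm",(d@np.c_[SX,SY,SZ]*1e3).round(1),"F slot",(s["wrist_force"]@np.c_[SX,SY,SZ]).round(1),"q",s["q"].round(2),s["opening"].round(4))
print("tool axes in slot\n",(np.c_[SX,SY,SZ].T@R).round(3))
E
python3 st.py; python3 -c "
from h import *
rel(SO+.0173*SZ-.001*SY,SR)"
```

```text
shift cm [0.04 0.1  1.21] rot deg [-0.2  0.1 -0.1] t 5.53Traceback (most recent call last):
  File "st.py", line 4, in <module>
    print("TCP in slot mm",(d@np.c_[SX,SY,SZ]*1e3).round(1),"F slot",(s["wrist_force"]@np.c_[SX,SY,SZ]).round(1),"q",s["q"].round(2),s["opening"].round(4))
                                                                                                                                     ^^^^^^^^^^^^^^^^^^
AttributeError: 'float' object has no attribute 'round'
```

apply_moves --pt "0 0.1 0.5 0 0 0" --pt "0 0.1 0.9 0 0 0" --pt "0 0.1 1.2 0 0 0" --pt "0 0.1 1.3 0 0 0" --pt "0 0.1 1.3 0 0 0"

```text
time: 6.15
ee_pos: [0.6047, 0.1896, 0.0728]
tool_rot: [2.071, 1.918, -0.442]
wrist_force: [0.5, 0.1, -0.5]
opening: 0.0137
```

```bash
sed -i 's/s\["opening"\].round(4)/s["opening"],s["time"]/' st.py; python3 st.py
```

```text
TCP in slot mm [ 0.6 -1.3 17.4] F slot [ 0.5  0.3 -0.4] q [ 0.31  0.62  1.35 -0.4   1.36  0.51] 0.013712390861066088 6.15
tool axes in slot
 [[ 0.001  1.    -0.001]
 [ 1.    -0.001 -0.001]
 [-0.001 -0.001 -1.   ]]
```

apply_moves --pt "0 0.02 0 0 0 -10" --pt "0.01 0.03 0 0 0 -20" --pt "0.01 0.05 0 0 0 -30" --pt "0.02 0.06 0 0 0 -40" --pt "0.04 0.08 0 0 0 -50" --pt "0.05 0.09 0 0 0 -60" --pt "0.07 0.09 0 0 0 -70" --pt "0.08 0.1 0 0 0 -80" --pt "0.1 0.1 0 0 0 -90" --pt "0.1 0.1 0 0 0 -90"

```text
time: 7.4
ee_pos: [0.6058, 0.1905, 0.0726]
tool_rot: [-0.12, -3.055, 0.651]
wrist_force: [0.5, 0.7, -0.3]
opening: 0.0136
```

```bash
python3 st.py
```

```text
TCP in slot mm [ 1.7 -0.3 17.6] F slot [ 0.5  0.8 -0. ] q [ 0.31  0.62  1.35 -0.4   1.36 -1.06] 0.013632309454143133 7.4
tool axes in slot
 [[-1.     0.003 -0.001]
 [ 0.003  1.    -0.001]
 [ 0.001 -0.001 -1.   ]]
```

apply_moves --pt "0 0 0 0 0 0" --pt "0 0 0 0 0 0"

```text
time: 7.65
ee_pos: [0.6058, 0.1905, 0.0725]
tool_rot: [-0.12, -3.055, 0.651]
wrist_force: [-0.2, 0.6, -0.9]
opening: 0.0139
```

```bash
python3 snap.py 4 wrist side
python3 - <<'E'
import cv2
cv2.imwrite("pics/s4z.png",cv2.resize(cv2.imread("pics/side4.png")[120:240,190:410],None,fx=3.6,fy=3.6,interpolation=cv2.INTER_CUBIC))
E
```

```text
7.65 [0.6058 0.1905 0.0725] [-0.12  -3.055  0.651] [ 0.31  0.62  1.35 -0.4   1.36 -1.06] [-0.2  0.6 -0.9] 0.01386313727958251
```

View pics/wrist4.png

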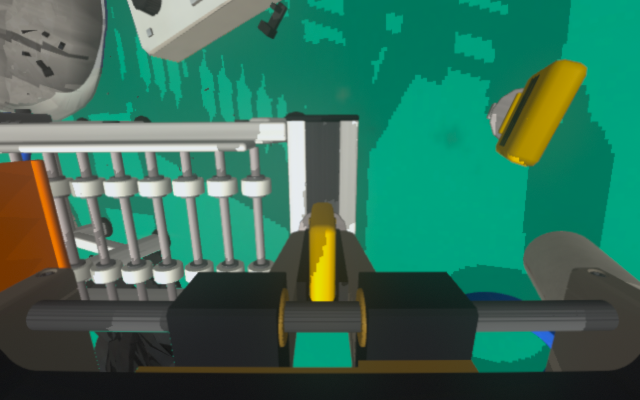

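View pics/s4z.png

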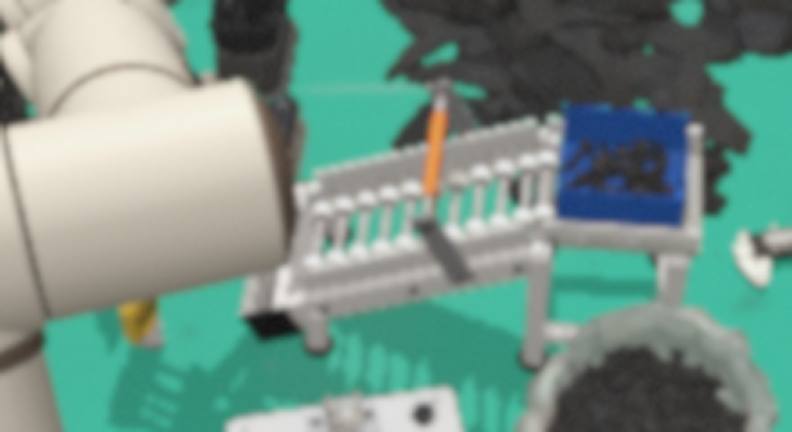

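```bash
python3 snap.py 5 scene
python3 - <<'E'
from h import *
p,d,X=cloud("wrist4.npz"); T=np.array([.6058,.1905,.0725]);R=Rn.from_rotvec([-.12,-3.055,.651]).as_matrix()
q=X[225:340,525:600].reshape(-1,3);print(np.percentile(q,[2,50,98],axis=0).round(3)); print(np.percentile((q-T)@R,[2,50,98],axis=0).round(3))
for f in("scene0","side0","scene5"):
    p,d,X=cloud(f+".npz");hsv=cv2.cvtColor(p,cv2.COLOR_RGB2HSV)
    m=(d>0)&(X[...,2]>.03)&(X[...,2]<.14)&(abs(X[...,0]-.63)<.05)&(abs(X[...,1]-.325)<.045)
    q=X[m];print(f,len(q),np.percentile(q,[2,50,98],axis=0).round(3) if len(q) else "")
cv2.imwrite("pics/s5z.png",cv2.resize(cv2.imread("pics/scene5.png")[60:240,220:440],None,fx=3.2,fy=3.2,interpolation=cv2.INTER_CUBIC))
E
```

```text
7.75 [0.6057 0.1904 0.0724] [-0.119 -3.054  0.651] [ 0.31  0.62  1.35 -0.4   1.36 -1.06] [ 0.5 -0.3 -1.3] 0.013920669264872114
[[ 0.583  0.285 -0.   ]
 [ 0.61   0.313  0.055]
 [ 0.675  0.348  0.147]]
[[-0.059  0.054 -0.107]
 [ 0.007  0.123 -0.038]
 [ 0.031  0.173  0.014]]
scene0 197 [[0.607 0.312 0.031]
 [0.623 0.323 0.069]
 [0.642 0.342 0.111]]
side0 221 [[0.608 0.313 0.031]
 [0.62  0.33  0.072]
 [0.643 0.35  0.112]]
scene5 163 [[0.583 0.297 0.031]
 [0.613 0.317 0.061]
 [0.639 0.34  0.139]]
```

View pics/s5z.png

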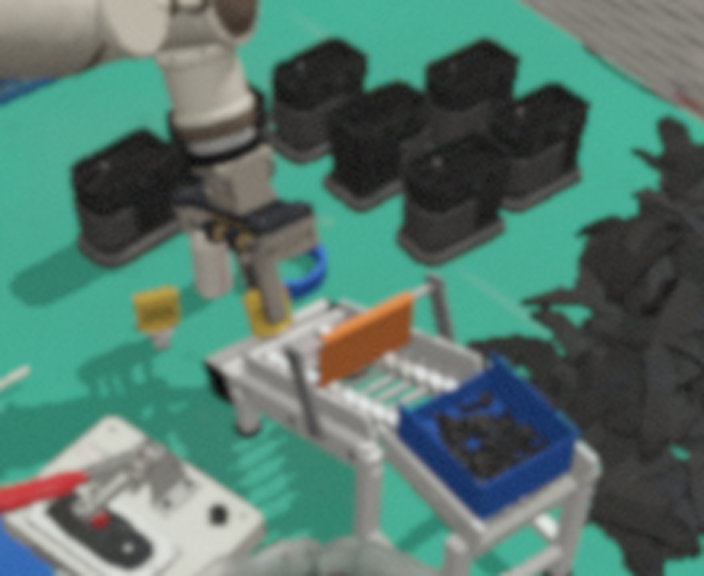

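Run:
```python
from h import *
for f in("scene0","scene5"):
    p,d,X=cloud(f+".npz");hsv=cv2.cvtColor(p,cv2.COLOR_RGB2HSV)
    m=(d>0)&(X[...,2]>.025)&(X[...,2]<.07)&(abs(X[...,0]-.63)<.06)&(abs(X[...,1]-.325)<.05)
    q=X[m];print(f,len(q),np.percentile(q,[2,50,98],axis=0).round(4))
    v,u=np.nonzero(m);print(u.min(),u.max(),v.min(),v.max())
```

```text
scene0 121 [[0.6067 0.3113 0.0256]
 [0.6173 0.3184 0.0478]
 [0.6441 0.3387 0.0696]]
279 299 133 148
scene5 117 [[0.608  0.311  0.0259]
 [0.6164 0.319  0.0476]
 [0.6431 0.3413 0.0693]]
279 291 136 147
```

Step 2's pose is reached: the blade sits across the lane over the collar and lips. The glue's base hasn't moved, but it stands close under the gripper body, so after opening I'll retreat straight up.

apply_moves --pt "0 0 0 0 0 0" --pt "0 0 0 0 0 0" --pt "0 0 0 0 0 0" --pt "0 0 0 0 0 0" --fingers 0.15

```text
time: 8.3
ee_pos: [0.6058, 0.1904, 0.0725]
tool_rot: [-0.117, -3.054, 0.651]
wrist_force: [0.1, -0.4, -0.2]
opening: 0.0517
```

```bash
python3 st.py
python3 - <<'E'
from h import *
from plant import sensors
s=sensors.get_state(); R=Rn.from_rotvec(s["tool_rot"]).as_matrix()
for p in ([0,0,.02],[0,-.002,.045],[0,-.005,.1],[0,-.005,.16]): rel(s["ee_pos"]+p,R)
E
```

```text
TCP in slot mm [ 1.6 -0.3 17.5] F slot [ 0.1 -0.3 -0.3] q [ 0.31  0.62  1.35 -0.4   1.36 -1.06] 0.051690426040389786 8.3
tool axes in slot
 [[-1.     0.001 -0.001]
 [ 0.001  1.    -0.001]
 [ 0.001 -0.001 -1.   ]]
shift cm [ 0.   -0.82 -1.83] rot deg [0. 0. 0.] t 8.3
shift cm [-0.01 -2.02 -4.03] rot deg [0. 0. 0.] t 8.3
shift cm [-0.03 -4.53 -8.93] rot deg [0. 0. 0.] t 8.3
shift cm [ -0.03  -6.98 -14.41] rot deg [0. 0. 0.] t 8.3
```

apply_moves --pt "0 0 0 0 0 0" --pt "0 0 0 0 0 0" --pt "0 -0.5 -1.3 0 0 0" --pt "0 -1.2 -2.8 0 0 0" --pt "0 -2 -4.3 0 0 0" --pt "0 -3 -7 0 0 0" --pt "0 -4.5 -10.5 0 0 0" --pt "0 -7 -14.4 0 0 0" --pt "0 -7 -14.4 0 0 0"

```text
time: 9.43
ee_pos: [0.6079, 0.1855, 0.2392]
tool_rot: [-0.122, -3.065, 0.648]
wrist_force: [1.1, -0.4, 0.4]
opening: 0.0781
```

```bash
python3 snap.py 6 wrist scene; python3 st.py
python3 - <<'E'
from h import *
p,d,X=cloud("wrist6.npz");hsv=cv2.cvtColor(p,cv2.COLOR_RGB2HSV)
L=(X-SO)@np.c_[SX,SY,SZ]
f=(cv2.inRange(hsv,(18,100,40),(36,255,255))>0)&(abs(L[...,0])<.05)&(abs(L[...,1])<.04)
q=L[f];print(len(q),np.percentile(q,[1,50,99],axis=0).round(4))
t=q[q[:,2]>.049];print(cv2.minAreaRect((t[:,:2]*1000).astype(np.float32)))
E
```

```text
9.425 [0.6079 0.1855 0.2392] [-0.122 -3.065  0.648] [ 0.3   0.46  1.23 -0.39  1.6  -1.17] [ 1.1 -0.4  0.4] 0.0781242663838724
TCP in slot mm [  1.8 -70.5 162.6] F slot [ 0.9  0.1 -0.7] q [ 0.3   0.46  1.24 -0.39  1.6  -1.17] 0.07801203872394427 9.525
tool axes in slot
 [[-1.     0.002  0.   ]
 [ 0.002  1.    -0.   ]
 [-0.    -0.    -1.   ]]
3567 [[-0.0267 -0.0384  0.0086]
 [-0.0144 -0.0216  0.2774]
 [ 0.0179  0.0043  0.289 ]]
((-3.461465835571289, -16.67845344543457), (49.40257263183594, 44.76926040649414), 82.18267059326172)
```

View pics/wrist6.png

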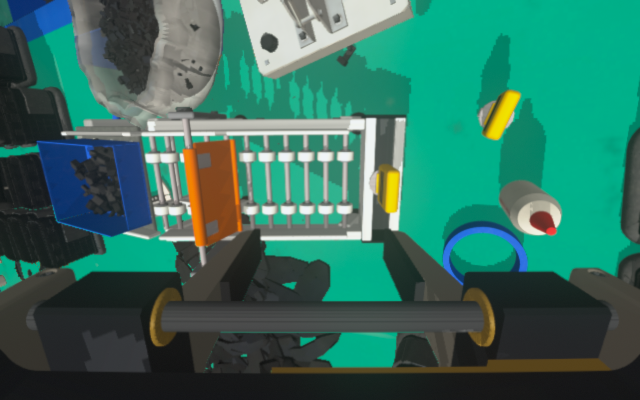

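The wrist view shows the stop standing in the slot at (388,188), blade across the lane, with the glue upright and the tape clear. Checking the stop's numbers and the bin's pose.

Run:
```python
from h import *
p,d,X=cloud("wrist6.npz");hsv=cv2.cvtColor(p,cv2.COLOR_RGB2HSV)
L=(X-SO)@np.c_[SX,SY,SZ]
f=(cv2.inRange(hsv,(18,100,40),(36,255,255))>0)&(abs(L[...,0])<.05)&(abs(L[...,1])<.04)&(L[...,2]<.08)
q=L[f];print(len(q),np.percentile(q,[1,50,99],axis=0).round(4))
t=q[q[:,2]>.049];print(cv2.minAreaRect((t[:,:2]*1000).astype(np.float32)))
for n in("wrist6","scene6","scene0","side0"):
    p,d,X=cloud(n+".npz");hsv=cv2.cvtColor(p,cv2.COLOR_RGB2HSV)
    b=(cv2.inRange(hsv,(105,140,40),(125,255,255))>0)&(X[...,2]>.215)&(X[...,2]<.235)&(X[...,1]<-.0)&(X[...,1]>-.25)&(abs(X[...,0]-.58)<.1)
    q=X[b];print(n,len(q),cv2.minAreaRect((q[:,:2]*1000).astype(np.float32)))
    # rear wall outer edge (min along lane)
    dl=np.array([np.sin(np.radians(4.3)),np.cos(np.radians(4.3))]);a=q[:,:2]@dl; c=q[:,:2]@np.array([dl[1],-dl[0]]);print(" along",np.percentile(a,[0,1,99,100]).round(4),"across",np.percentile(c,[0,1,99,100]).round(4), "lane mid across",(SO[:2]@np.array([dl[1],-dl[0]])).round(4),"slot along",(SO[:2]@dl).round(4))
```

```text
889 [[-0.0241 -0.0094  0.0072]
 [-0.0042 -0.0047  0.0511]
 [ 0.02    0.0055  0.0539]]
((-1.359701156616211, -1.2009596824645996), (44.38975524902344, 14.21639347076416), 0.3802482485771179)
wrist6 929 ((578.0739135742188, -129.39752197265625), (112.69346618652344, 98.82425689697266), 84.2989730834961)
 along [-0.1415 -0.141  -0.0309 -0.0282] across [0.5358 0.536  0.6362 0.6364] lane mid across 0.5882 slot along 0.2285
scene6 133 ((575.6317749023438, -133.13970947265625), (104.83926391601562, 101.89128112792969), 86.16107177734375)
 along [-0.1417 -0.1416 -0.0387 -0.0368] across [0.5334 0.5335 0.6346 0.6353] lane mid across 0.5882 slot along 0.2285
scene0 134 ((575.3682861328125, -132.0834197998047), (105.98351287841797, 101.45014953613281), 85.20516204833984)
 along [-0.1417 -0.1413 -0.0431 -0.036 ] across [0.5328 0.533  0.6343 0.6348] lane mid across 0.5882 slot along 0.2285
side0 133 ((577.7763061523438, -128.04469299316406), (100.12318420410156, 109.55501556396484), 84.9217300415039)
 along [-0.1351 -0.1337 -0.0355 -0.0337] across [0.5305 0.532  0.6396 0.6408] lane mid across 0.5882 slot along 0.2285
```

Stop: centre about 28 mm above the lips, offset (-1.4, -1.2) mm, 0.4° off square. Bin: rear wall at -0.141 along the lane. Moving to behind it, high, with the fingers shut.

```bash
cat >> h.py <<'E'
DL=np.array([np.sin(np.radians(4.3)),np.cos(np.radians(4.3)),0]);AC=np.array([DL[1],-DL[0],0])
def lane(across,along,z): return across*AC+along*DL+np.array([0,0,z])
E
python3 - <<'E'
from h import *
P=lane(.587,-.182,.31);print(P,SO@AC,SO@DL); rel(P,down(-4.3));
E
```

```text
[ 0.57170155 -0.22550021  0.31      ] 0.5881934753215591 0.22847663706799415
shift cm [  0.22 -40.77   9.79] rot deg [-18.8  18.9  88.4] t 9.53
```

apply_moves --pt "0 -2.4 -5.5 0 0 0" --pt "0.2 -40.8 9.8 -18.8 18.9 88.4" --pt "0.2 -40.8 9.8 -18.8 18.9 88.4" --pt "0.2 -40.8 9.8 -18.8 18.9 88.4" --pt "0.2 -40.8 9.8 -18.8 18.9 88.4" --pt "0.2 -40.8 9.8 -18.8 18.9 88.4" --pt "0.2 -40.8 9.8 -18.8 18.9 88.4" --pt "0.2 -40.8 9.8 -18.8 18.9 88.4" --pt "0.2 -40.8 9.8 -18.8 18.9 88.4" --pt "0.2 -40.8 9.8 -18.8 18.9 88.4" --fingers 1 --newtons 15

```text
time: 10.78
ee_pos: [0.5708, -0.2266, 0.3073]
tool_rot: [-2.305, -2.127, 0.002]
wrist_force: [-0.5, 0.4, -0.3]
opening: 0.0004
```

```bash
python3 snap.py 7
python3 - <<'E'
from h import *
rel(lane(.587,-.182,.31),down(-4.3)); rel(lane(.587,-.182,.195),down(-4.3))
E
```

```text
10.775 [ 0.5708 -0.2266  0.3073] [-2.305e+00 -2.127e+00  2.000e-03] [-0.57  0.22  1.34  0.    1.58 -0.49] [-0.5  0.4 -0.3] 0.00038409762814597167
shift cm [ 0.11  0.08 -0.27] rot deg [-0.3 -0.1 -0.3] t 10.78
shift cm [ 0.08  0.13 11.23] rot deg [-0.3 -0.1 -0.3] t 10.78
```

apply_moves --pt "0 0.1 4 0 0 0" --pt "0 0.1 8 0 0 0" --pt "0 0.1 11.2 0 0 0" --pt "0 0.1 11.2 0 0 0"

```text
time: 11.28
ee_pos: [0.57, -0.2243, 0.1926]
tool_rot: [-2.295, -2.13, 0.006]
wrist_force: [0.4, 0.2, -0.9]
opening: 0.0002
```

```bash
python3 snap.py 8 wrist scene; python3 -c "
from h import *
from plant import sensors
s=sensors.get_state();print(s['ee_pos']@AC,s['ee_pos']@DL)
cv2.imwrite('pics/s8z.png',cv2.resize(cv2.imread('pics/scene8.png')[100:260,240:460],None,fx=3.2,fy=3.2,interpolation=cv2.INTER_CUBIC))"
```

```text
11.275 [ 0.57   -0.2243  0.1926] [-2.295 -2.13   0.006] [-0.57  0.28  1.5  -0.    1.37 -0.5 ] [ 0.4  0.2 -0.9] 0.00019985285467375168
0.5878313281685296 -0.18229306731291026
```

View pics/wrist8.png

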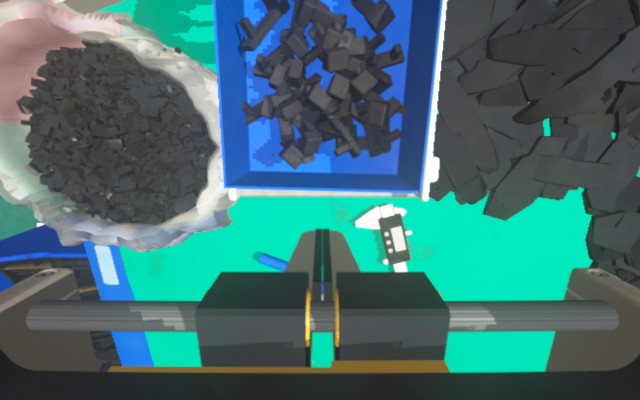

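View pics/s8z.png

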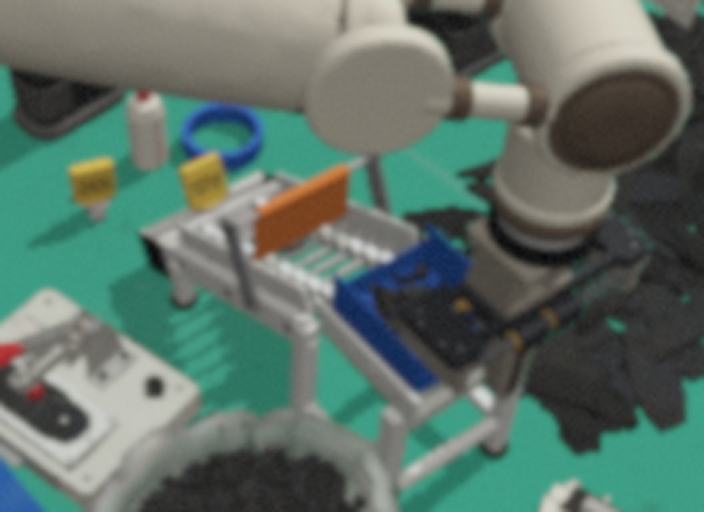

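The wrist view shows the shut fingers at (322,235), centred behind the rear wall at row 190, with the ledge clear. Pushing along tool +x.

apply_moves --pt "1 0 0 0 0 0" --pt "2 0 0 0 0 0" --pt "3 0 0 0 0 0" --pt "3.8 0 0 0 0 0" --pt "4.6 0 0 0 0 0" --pt "5.4 0 0 0 0 0" --pt "6.2 0 0 0 0 0" --pt "7 0 0 0 0 0" --pt "7.8 0 0 0 0 0" --pt "8.6 0 0 0 0 0"

```text
time: 12.62
ee_pos: [0.5789, -0.1396, 0.1972]
tool_rot: [-2.301, -2.136, 0.003]
wrist_force: [0.7, -0.5, 0.4]
opening: 0.0004
```

```bash
python3 snap.py 9 wrist; python3 -c "
from h import *
from plant import sensors
s=sensors.get_state();print(s['ee_pos']@AC,s['ee_pos']@DL)
p,d,X=cloud('wrist9.npz');hsv=cv2.cvtColor(p,cv2.COLOR_RGB2HSV)
b=(cv2.inRange(hsv,(105,140,40),(125,255,255))>0)&(X[...,2]>.215)&(X[...,2]<.235)&(X[...,1]<.2)&(X[...,1]>-.25)&(abs(X[...,0]-.58)<.1)
q=X[b];print(len(q),np.percentile(q@DL,[0,2]),np.percentile(q@AC,[1,99]),cv2.minAreaRect((q[:,:2]*1000).astype(np.float32)))"
```

```text
12.625 [ 0.5789 -0.1396  0.1972] [-2.301 -2.136  0.003] [-0.44  0.23  1.55 -0.    1.36 -0.36] [ 0.7 -0.5  0.4] 0.0003970111817465028
0.5876876860456208 -0.09479316261616713
4464 [-0.08691916 -0.08555125] [0.53645814 0.63593985] ((582.07470703125, -75.56700897216797), (110.0993881225586, 99.92218017578125), 84.80780792236328)
```

View pics/wrist9.png

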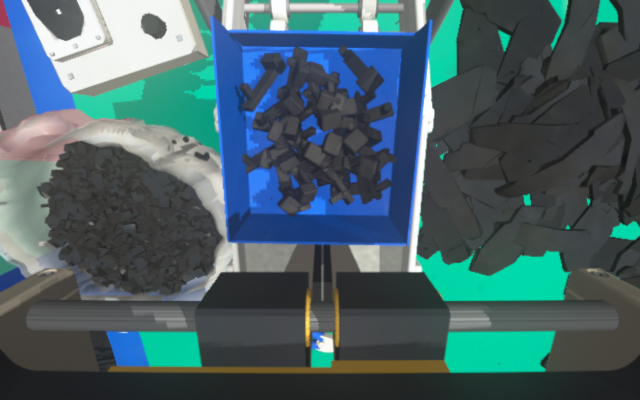

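The bin is straight and moving with the fingers, rear wall at -0.087. About 4 cm more to go, slowly.

apply_moves --pt "0.6 0 0 0 0 0" --pt "1.2 0 0 0 0 0" --pt "1.8 0 0 0 0 0" --pt "2.3 0 0 0 0 0" --pt "2.8 0 0 0 0 0" --pt "3.2 0 0 0 0 0" --pt "3.6 0 0 0 0 0" --pt "4.0 0 0 0 0 0"

```text
time: 13.68
ee_pos: [0.5819, -0.1001, 0.1973]
tool_rot: [-2.302, -2.136, 0.003]
wrist_force: [-0.2, 0.3, -0.4]
opening: 0.0003
```

```bash
python3 snap.py 10 wrist; python3 -c "
from h import *
from plant import sensors
s=sensors.get_state();print(s['ee_pos']@AC,s['ee_pos']@DL)
p,d,X=cloud('wrist10.npz');hsv=cv2.cvtColor(p,cv2.COLOR_RGB2HSV)
b=(cv2.inRange(hsv,(105,140,40),(125,255,255))>0)&(X[...,2]>.1)&(X[...,2]<.26)&(X[...,1]<.2)&(X[...,1]>-.25)&(abs(X[...,0]-.58)<.1)
q=X[b];print(len(q),np.percentile(q@DL,[0,2]),np.percentile(q[:,2],[2,98]))"
```

```text
13.675 [ 0.5819 -0.1001  0.1973] [-2.302 -2.136  0.003] [-0.37  0.21  1.57 -0.    1.36 -0.3 ] [-0.2  0.3 -0.4] 0.0003393945990827779
0.5878043357267982 -0.055746934779577026
12046 [-0.00576695 -0.00282588] [0.12873243 0.21278007]
```

View pics/wrist10.png

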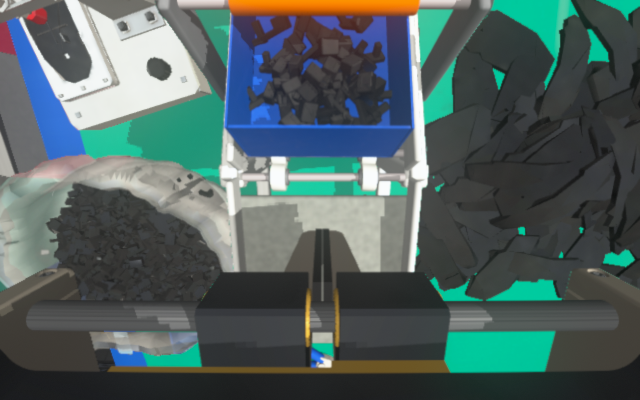

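The bin (320,95) has tipped and is rolling, with the flap opening over it at row 5. I'll back off, raise the arm and let the bin settle.

apply_moves --pt "-1 0 -1 0 0 0" --pt "-3 0 -4 0 0 0" --pt "-5 0 -8 0 0 0" --pt "-5 0 -11 0 0 0" --pt "-5 0 -11 0 0 0" --pt "-5 0 -11 0 0 0" --pt "-5 0 -11 0 0 0" --pt "-5 0 -11 0 0 0" --pt "-5 0 -11 0 0 0" --pt "-5 0 -11 0 0 0"

```text
time: 14.98
ee_pos: [0.5784, -0.1501, 0.3071]
tool_rot: [-2.301, -2.136, 0.003]
wrist_force: [0.1, -0.1, 0.2]
opening: 0.0006
```

apply_moves --pt "0 0 0 0 0 0" --pt "0 0 0 0 0 0" --pt "0 0 0 0 0 0" --pt "0 0 0 0 0 0" --pt "0 0 0 0 0 0" --pt "0 0 0 0 0 0" --pt "0 0 0 0 0 0" --pt "0 0 0 0 0 0"

```text
time: 15.98
ee_pos: [0.5785, -0.1502, 0.3073]
tool_rot: [-2.301, -2.136, 0.003]
wrist_force: [-0.4, 0.4, -0.2]
opening: 0.0004
```

```bash
python3 snap.py 11 wrist scene side; python3 -c "
from h import *
cv2.imwrite('pics/s11z.png',cv2.resize(cv2.imread('pics/scene11.png')[100:260,220:440],None,fx=3.4,fy=3.4,interpolation=cv2.INTER_CUBIC))"
```

```text
15.975 [ 0.5785 -0.1502  0.3073] [-2.301 -2.136  0.003] [-0.46  0.17  1.4  -0.    1.57 -0.38] [-0.4  0.4 -0.2] 0.0004428017227322846
```

View pics/s11z.png

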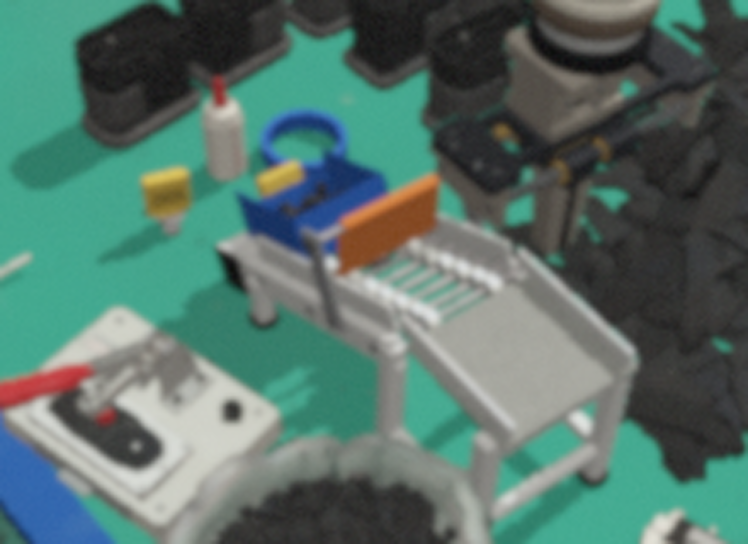

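View pics/side11.png

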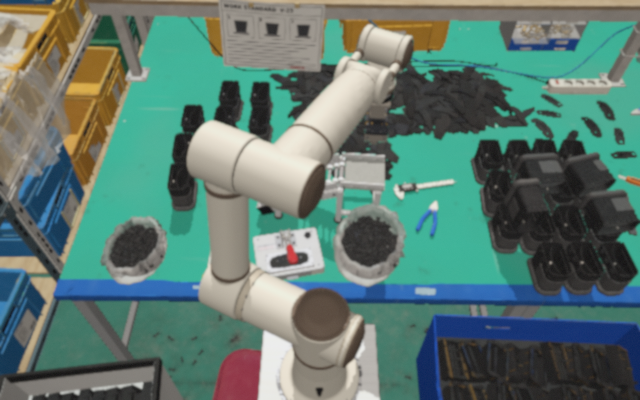

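The scene zoom shows the bin against the yellow stop (285,180) and the flap hanging at (390,220). Measuring.

```bash
python3 snap.py 12 scene
python3 - <<'E'
from h import *
for n in("scene0","scene11","scene12"):
    p,d,X=cloud(n+".npz");hsv=cv2.cvtColor(p,cv2.COLOR_RGB2HSV);L=(X-SO)@np.c_[SX,SY,SZ]
    reg=(abs(L[...,0])<.1)&(L[...,1]>-.3)&(L[...,1]<.03)&(L[...,2]>.0)&(L[...,2]<.15)&(d>0)
    b=(cv2.inRange(hsv,(105,140,40),(125,255,255))>0)&reg
    q=L[b]; 
    if len(q)>20: print(n,"bin",len(q),np.percentile(q,[1,50,99],axis=0).round(4).tolist())
    y=(cv2.inRange(hsv,(20,110,80),(36,255,255))>0)&reg;q=L[y]
    if len(q)>5: print(n,"stop",len(q),np.percentile(q,[2,50,98],axis=0).round(4).tolist())
    o=(cv2.inRange(hsv,(5,150,110),(17,255,255))>0)&(abs(X[...,1]-.04)<.07)&(abs(X[...,0]-.59)<.08)&(X[...,2]>.12)
    q=X[o];a=q@DL;k=abs(a-np.median(a))<.02;print(n,"flap along vs z slope",np.polyfit(q[k,2],a[k],1).round(3),q[k,2].min().round(3),q[k,2].max().round(3),k.sum())
    for nm,c in(("glue",(.625,.328)),("tape",(.705,.292))):
        m=(d>0)&(X[...,2]>.012)&(X[...,2]<.07)&(abs(X[...,0]-c[0])<.06)&(abs(X[...,1]-c[1])<.05)
        if nm=="tape": m&=cv2.inRange(hsv,(95,120,40),(125,255,255))>0
        print(nm,np.median(X[m],0).round(3))
E
```

```text
16.125 [ 0.5784 -0.1502  0.3073] [-2.302 -2.136  0.003] [-0.46  0.17  1.4  -0.    1.57 -0.38] [-0.3 -0.3 -0.4] 0.0004443925827609598
scene0 bin 139 [[-0.0346, -0.2996, 0.0007], [0.0094, -0.291, 0.0111], [0.0475, -0.284, 0.0222]]
scene0 flap along vs z slope [-0.04   0.083] 0.14 0.204 378
glue [0.624 0.317 0.033]
tape [0.704 0.294 0.02 ]
scene11 bin 454 [[-0.0555, -0.1164, 0.0121], [-0.0049, -0.0706, 0.04], [0.0462, -0.0021, 0.055]]
scene11 stop 60 [[-0.024, -0.0066, 0.0367], [-0.0043, -0.002, 0.0454], [0.0168, 0.0038, 0.0512]]
scene11 flap along vs z slope [-0.041  0.083] 0.139 0.204 380
glue [0.623 0.317 0.033]
tape [0.721 0.308 0.021]
scene12 bin 459 [[-0.0555, -0.117, 0.0127], [-0.0034, -0.0718, 0.0396], [0.0457, -0.0025, 0.0554]]
scene12 stop 60 [[-0.0239, -0.0071, 0.0364], [-0.0046, -0.0029, 0.0457], [0.0159, 0.005, 0.0527]]
scene12 flap along vs z slope [-0.043  0.084] 0.141 0.204 377
glue [0.623 0.317 0.034]
tape [0.72  0.311 0.021]
```

```bash
python3 -c "
from plant import ctrl
print(ctrl.finish_job())"
```

```text
the job is handed in; nothing more can be done
None
```

The stop is locked in the slot, the bin rests against it, and I handed the job in at about 16 s. No verdict is reported, so what follows is from my own measurements.

**What I did:** I picked up the leftmost stop and lowered its head through the slot until the contact force changed. I gave it a −90° turn and released it. I then pushed the bin off the ledge with shut fingers from behind; it tipped, rolled through the flap and came to rest against the stop.

**Last checks:**

| Item | Measured | Limit |
|---|---|---|
| Stop grip above the slot (after release, before the bin came down) | about 28 mm | 20–34 mm |
| Stop offset from slot middle (same moment) | 1–2 mm each way, 0.4° off square | 30 mm along, 8 mm across, 0.35 rad |
| Bin middle up the slope from the slot | about 62 mm | 48–78 mm |
| Bin off lane middle | about 5 mm | 20 mm |
| Flap | same as at the start, i.e. shut | under 0.1 rad |
| Bin between the last two pictures | shifted by about 1 mm, within noise | at rest |

After the bin landed, the stop showed the same position within measuring noise. The gripper was clear of everything.

**Checks that were weak or disagreed:**
- **Glue bottle:** it stood close under the gripper body during insertion, but measured unmoved (1 mm).
- **Tape:** its median position came out about 2 cm different at the end. I put this down to the bin hiding part of it from the camera; the arm was never near it, but I did not confirm it from another view.
- **Cutters and screwdriver:** I did not re-measure these; the arm did not work near them.

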